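# Seat a bearing cap in the sloping fixture

### The arm

A 6-joint arm with a two-finger parallel gripper is mounted at the origin on the work surface. World frame = base frame: x ahead of the robot, y to its left, z up, the work surface at z = 0. Lengths are in mm, angles in rad, forces in N, time in s.
With the tool pointing down it reaches from about 425 to 950 mm from the base axis. Payload 3.5 kg.
Tool frame: the origin (TCP) lies between the finger pads; the fingertips stand r.tips_ahead ahead of it and the grasp point (between the pads) lies 6 mm ahead of it (r.tips_ahead is the distance from the TCP to the fingertips, in mm); z points along the fingers, y is the direction in which the jaws open and shut (so a half turn about z gives the same grasp; the last joint's range is limited). The gripper opens to 85 mm and grips with 20 to 120 N. Pads are 22 mm wide; open, the fingers measure 114 mm over their backs; the gripper's body (76 mm by 85 mm) begins 54 mm behind the grasp point. The pads swing forward as they close: fully open they stand 13 mm farther back than shut.
Start: joints at [-1.377, 0.286, 1.577, -0, 1.279, -0.15], TCP at [227.543, -635.477, 256.325] pointing down, gripper open.
Joint ranges: [-2.77, 2.77], [-0.9, 2.22], [0.21, 2.48], [-1.53, 4.67], [0.24, 2.81], [-2.84, 2.84]. Speed limits (rad/s): [2.79, 2.79, 3.14, 3.14, 3.14, 3.14].

### API

Orientations are given as a unit quaternion [w, x, y, z].
In Python, from bench import r gives the robot as it stands.
- The arm moves only by the tool send_rows, never from a script. Its argument "steps" is a list of rows, each a list of 4 numbers: the shift along the tool's x, y, z in m, then the turn about the tool's z in rad. In form: [[tx, ty, tz, twist], ...]. A call has 1 to 10 rows; each row shifts and turns the commanded pose from where the row before left it, along the tool's axes as they then stand; what a row does not reach is not made up. A row lasts 1/12 s, in which the tool goes at most 41.7 mm and 7.16 degrees, less where a joint would pass 70% of its speed; a pose out of reach is approached as far as the arm can. A call is refused whole if a number of a shift passes 0.0417 or a number of a turn 0.125, either way. A call with a gripper value outside its range is refused whole. "hand" is the finger opening in m, from 0 to 0.0854, set as the call begins (left out, the last holds). The fingers move at their own pace and stop on an object; "grip_force" is the grip in N (left out, the last holds). Time passes only in rows, so rows that do not move let the fingers close. It gives the time, the measured TCP pose, the force and the opening at its end, in the units of the state.
- r.observe(): the state, without advancing time (a new reading comes with each control period).
- r.get_image(name): name is "scene" or "top"; returns (picture, depth): 420x560x3 uint8, red, green, blue; 420x560 float32, mm along the optical axis (not along the pixel's ray), 0 where there is no reading.
- r.get_calibration(name): a dict with "fx", "fy", "cx", "cy" (pixels), "origin" and "orientation" of the camera in the world. Camera axes: x right, y down, z forward; pixel columns grow to the right and rows downward; lengths in mm; the calibration is good to about 2 mm. A picture is of the moment at which its call begins. get_calibration takes no time and is no camera call.
- r.close_job(): hands the job in, once; it reports no verdict.
The state is a dict: "clock": time; "q": joint angles; "dq": joint speeds; "joint_efforts": joint torques, N m; "tool_pos": TCP position; "orientation": TCP orientation; "ft_force": force on the tool from outside, world axes, zero at the start; "moment": the same for the moment, N m; "opening": finger opening in mm.
Only numpy, scipy, OpenCV 4.12 (cv2) and the standard library are available. Lean on these libraries where they do the work, as an engineer would, in place of code of your own. Each camera call takes 0.05 s, during which the arm holds its last target. There are 200 camera calls.

### The job

Lay the aluminium bearing cap flat on the upper end of the blue sloping fixture, long side along the dark fence, and let go so that it slides down the slope to the orange spring plunger and stops there. Then push it gently on past the plunger until it is fully home: touching the brass stop screw, flat on the plate and flat along the fence. Do not drop or ram it, leave the other things on the bench where they are, and leave the cap released in the corner.

Things in the scene. Friction and masses are not known exactly. Their poses are not given: they have to be found in the camera images.
- cap: Aluminium bearing cap, 0.28 to 0.42 kg. Base 84 (its x) by 50 (y) by 14 mm high, its upright corners chamfered 10 mm along x by 5 mm along y. On its middle stands a grip rib, 44 (x) by 24 (y) mm, from 14 to 44 mm above the underside. Origin: centre of the underside, z up through the rib. The same turned half round. Starts flat on the bench.
- plate: Slippery steel plate (friction about 0.2) on the blue fixture, sloping 20 degrees along and 5 across. Origin: its low corner, on the surface, where the inner face of the fence (plane y = 0) meets the uphill face of the stop block (plane x = 0). x uphill along the fence, y across, away from the fence, z square off the plate. Plate: x -30 to 233, y -35 to 90 mm.
- fence_end (a point): Upper end of the dark steel fence, on its inner top edge: plate x = 200, y = 0, z = 13 mm. The fence spans plate x 0 to 200, y -12 to 0, 13 mm high.
- plunger: Orange spring plunger opposite the fence; round upright nose, radius 8, 13 mm high, its axis at plate x = 66, y = 53 mm. The cap's side presses it 5 mm towards +y (5 to 7 N). A cap sliding down stops at it, centre at plate x 102 to 112 mm; passing it takes a push of 4 to 8 N, then 1 to 4 N of drag. Grey housing: plate x 49 to 83, y 63 to 89, 15 mm high.
- stop_block: Red block, 22 by 40 by 20 mm, at the plate's low end; origin at plate x = 0, y = 25, z = 0, axes as the plate's. A round rigid brass stop screw (14 mm head, axis 8 mm off the plate) sticks out of it uphill by 8 to 40 mm, set by hand and not measured: feel for it. The cap at home has its centre at plate x 50 to 82 mm. More than 20 N on the screw is ramming.
- bearing: Steel bearing ring lying flat, 52 mm across, 16 mm high; origin at the centre of its underside. To be left alone.
- socket: Brass bush standing upright, 28 mm across, 50 mm high; origin at the centre of its underside. To be left alone.
- jar: Small jar with a yellow lid, 52 mm across, 65 mm high; origin at the centre of its underside. To be left alone.
- wrench: Wrench lying flat, 190 mm long along its x, origin about its middle. To be left alone.
There are look-alikes about, which are no part of the job. What is meant by the cap is not turquoise, and is the larger of those in its own colour.

How it is judged:
By the outcome, as a careful person would: the job done as asked, in the order asked, and still so for the second after the job is handed in, with the robot touching nothing.
It also fails if it takes over 54 s, if anything falls off the work surface, if the arm or the gripper's body presses on something with over 40 N, if the wrist force passes 120 N, or if a joint passes its speed limit or range.

## Working session

There is one attempt and no reset: what is moved stays moved. The work goes in short steps, Python scripts to look and compute and a tool call to move; the robot and the scene stay as the last step left them, time stands still between calls to the robot, and variables do not carry over. Pictures are saved under pics/ and viewed, about 8 in all and at most 12, crops included, and the job is handed in when it is done.

Besides the shell and the picture viewer there is one more tool, called after "Request:" as name(argument=value, ...) on one line, values as JSON. send_rows: Moves the arm, as the interface text tells. Its arguments: {"type":"object","properties":{"steps":{"type":"array"},"hand":{"type":"number"},"grip_force":{"type":"number"}},"required":["steps"]}

```bash
ls; mkdir -p pics
python3 - <<'E'
from bench import r
import cv2,numpy as np
print(r.observe(), r.tips_ahead)
for n in("scene","top"):
    im,d=r.get_image(n); np.savez(f"{n}0.npz",im=im,d=d)
    cv2.imwrite(f"pics/{n}0.png",im[...,::-1]); print(n,r.get_calibration(n))
E
```

```text
pics
{'clock': 0.0, 'q': array([-1.37700435e+00,  2.87165442e-01,  1.57817074e+00,  8.34830088e-06,
        1.27855474e+00, -1.49979288e-01]), 'dq': array([-0.00023175,  0.00182908,  0.00017089,  0.00063969, -0.00097094,
        0.00067171]), 'joint_efforts': array([ 2.96744065e-04, -4.05983591e+01, -2.92620850e+01, -1.72602759e-04,
        5.74538775e-03,  1.28985343e-05]), 'tool_pos': array([ 227.43066144, -634.90910003,  254.95062428]), 'orientation': array([-1.14894676e-03,  9.85263555e-01,  1.71039197e-01, -2.11765094e-05]), 'ft_force': array([-0.58022166,  0.07196015,  0.67747122]), 'moment': array([-0.05149327,  0.03041249,  0.00795318]), 'opening': 85.10377728524503} 25.0
scene {'fx': 385.0282872868453, 'fy': 385.0282872868453, 'cx': 281.4711716040178, 'cy': 205.94640453499395, 'origin': array([1043.3860901 ,  458.34298569,  537.66396265]), 'orientation': array([-0.18350664,  0.30555701,  0.81422736, -0.45825106])}
top {'fx': 393.66306881996843, 'fy': 393.66306881996843, 'cx': 279.2620111779747, 'cy': 215.10958586900335, 'origin': array([ 430.21901508,  -72.99989719, 1013.25126005]), 'orientation': array([ 0.04589898, -0.70056497,  0.70961576, -0.05956075])}
```

View pics/scene0.png

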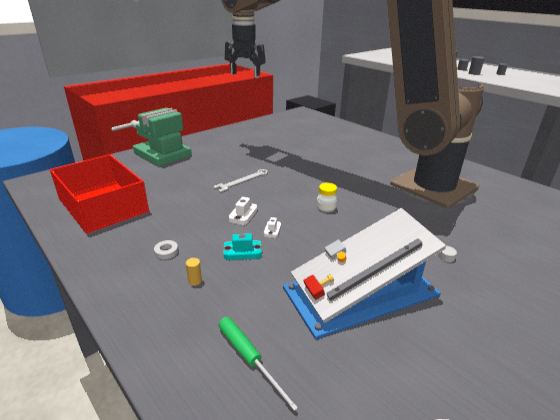

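View pics/top0.png

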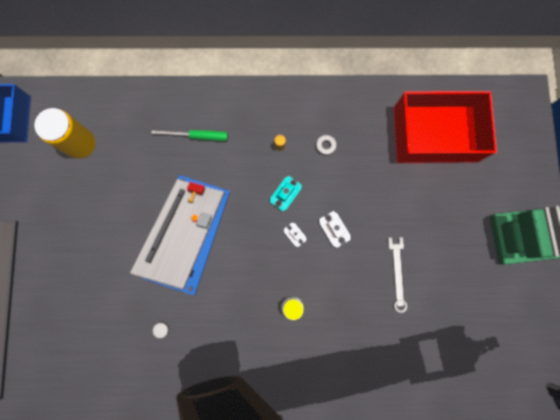

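Top view: there are three cap-shaped things. The larger aluminium one is at (335,229), a smaller aluminium one at (295,234), and a turquoise one at (286,193). The one at (335,229) fits, as it is the larger of its colour; in the scene view it is at (243,210). The fixture is at top (185,235), with its low end at the red block (196,188).

```bash
cat > h.py <<'E'
import numpy as np,cv2
from scipy.spatial.transform import Rotation as R
from bench import r
def cam(n):
    c=r.get_calibration(n); q=c["orientation"]
    return c,R.from_quat([q[1],q[2],q[3],q[0]]).as_matrix(),np.array(c["origin"])
def cloud(n,d):
    c,M,o=cam(n); v,u=np.mgrid[:420,:560]
    p=np.stack([(u-c["cx"])/c["fx"]*d,(v-c["cy"])/c["fy"]*d,d],-1)
    return p@M.T+o
def ray(n,u,v,pl=(0,0,1),off=0.):   # hit with plane pl.p=off
    c,M,o=cam(n); w=M@np.array([(u-c["cx"])/c["fx"],(v-c["cy"])/c["fy"],1.])
    pl=np.array(pl,float); return o+w*(off-pl@o)/(pl@w)
def proj(n,p):
    c,M,o=cam(n); k=(np.atleast_2d(p)-o)@M
    return np.c_[k[:,0]/k[:,2]*c["fx"]+c["cx"],k[:,1]/k[:,2]*c["fy"]+c["cy"]]
E
python3 - <<'E'
from h import *
S=np.load("top0.npz");im,d=S["im"],S["d"];P=cloud("top",d)
b=P[260:280,330:370].reshape(-1,3);print("bench z top",np.median(b[:,2]),b[:,2].std())
S2=np.load("scene0.npz");Q=cloud("scene",S2["d"]);b=Q[250:270,80:110].reshape(-1,3);print("bench z scene",np.median(b[:,2]),b[:,2].std())
hsv=cv2.cvtColor(im,cv2.COLOR_RGB2HSV)
m=((hsv[...,1]<60)&(hsv[...,2]>130)).astype(np.uint8)
n,l,st,ce=cv2.connectedComponentsWithStats(m)
for i in range(1,n):
    if st[i,4]>60: 
        p=P[l==i];print(i,st[i],ce[i],np.median(p,0).round(),p[:,2].min().round(),p[:,2].max().round())
for (x,y,w,h,s,nm) in[(265,165,100,90,7,"caps"),(120,165,120,140,5,"fix")]:
    cv2.imwrite(f"pics/{nm}.png",cv2.resize(im[y:y+h,x:x+w,::-1],None,fx=s,fy=s,interpolation=cv2.INTER_CUBIC)[:600,:800])
E
```

```text
bench z top -0.20124003570549576 87.45953971005223
bench z scene 1.2991196049034102 21.89799072036795
1 [    0    47   558    56 15593] [279.38106843  61.80196242] [1442. -109. -750.] -767.0 1013.0
2 [ 34 107  35  33 899] [ 50.5461624  123.37263626] [782. 432. 140.] -6.0 1013.0
3 [151 130  38   6 118] [169.40677966 132.41525424] [804. 193.  14.] -4.0 1013.0
4 [316 134  21  21 279] [326.16487455 144.07526882] [ 770. -221.   14.] -4.0 1013.0
5 [ 130  179   94  110 4811] [177.5050925  236.92517148] [517. 145.  94.] -3.0 1013.0
8 [546 207  14  50 188] [551.96276596 231.9893617 ] [ 513. -698.  152.] -1.0 1013.0
9 [319 210  32  38 678] [334.62094395 228.87463127] [ 542. -232.   14.] -5.0 1013.0
11 [283 222  24  26 350] [294.68857143 234.20857143] [ 530. -132.    9.] -4.0 33.0
12 [388 237  20  76 711] [398.00843882 273.44022504] [ 429. -394.    6.] -5.0 1013.0
18 [152 323  16  16 203] [159.66009852 330.2364532 ] [300. 201.  20.] -3.0 1013.0
```

View pics/caps.png

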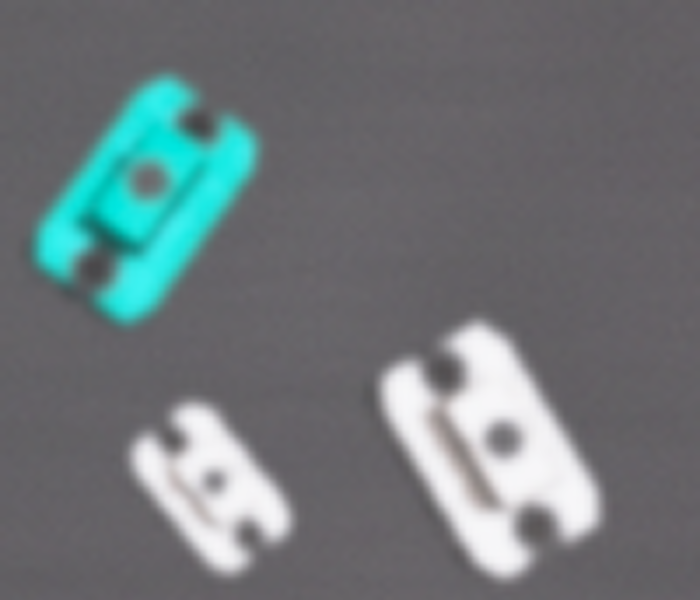

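The crop confirms it: the cap is the large white-metal piece at crop (490,450), which is top (335,229). The small twin is at crop (212,488) and the turquoise one at (147,198). Next I measure the cap and the plate frame.

Run:
```python
from h import *
for n in("top","scene"):
    S=np.load(n+"0.npz");im,d=S["im"],S["d"];P=cloud(n,d);ok=d>0
    hsv=cv2.cvtColor(im,cv2.COLOR_RGB2HSV);H,Sa,V=cv2.split(hsv)
    print("==",n)
    near=ok&(np.hypot(P[...,0]-542,P[...,1]+234)<60)
    for a,b,nm in((8,20,"base"),(36,52,"rib")):
        p=P[near&(P[...,2]>a)&(P[...,2]<b)]
        rc=cv2.minAreaRect(p[:,:2].astype(np.float32));print(nm,len(p),np.round(p.mean(0),1),np.round(rc[0],1),np.round(rc[1],1),round(rc[2],1),"zmed",np.median(p[:,2]).round(1))
    # outline by mask of bright pixels, rays on z=14
    fx=ok&(P[...,0]>350)&(P[...,0]<700)&(P[...,1]>40)&(P[...,1]<300)&(P[...,2]>15)&(P[...,2]<200)
    pl=fx&(Sa<60)&(V>130)
    p=P[pl]; rng=np.random.default_rng(0);best=0
    for _ in range(400):
        a=p[rng.choice(len(p),3,replace=False)];nn=np.cross(a[1]-a[0],a[2]-a[0]);nn/=np.linalg.norm(nn)+1e-9
        k=abs((p-a[0])@nn)<2.5
        if k.sum()>best:best=k.sum();K=k
    for _ in range(3):
        c=p[K].mean(0);nn=np.linalg.svd(p[K]-c,full_matrices=False)[2][2];nn*=np.sign(nn[2]);K=abs((p-c)@nn)<3
    print("plane n",nn.round(4),"c",c.round(1),K.sum(),"tilt",np.degrees(np.arccos(nn[2])).round(2),"expect",np.degrees(np.arccos(np.cos(np.radians(20))*np.cos(np.radians(5)))).round(2))
    hgt=(P-c)@nn
    red=fx&((H<6)|(H>174))&(Sa>150)&(V>80);ora=fx&(H>6)&(H<25)&(Sa>140)
    dark=fx&(V<110)&(Sa<80)&(hgt>6)&(hgt<18)
    for m,nm in((red,"red"),(ora,"orange"),(dark,"fence"),(fx&(V>80)&(Sa<80)&(hgt>10)&(hgt<19),"grey high")):
        l,st=cv2.connectedComponentsWithStats(m.astype(np.uint8))[1:3]
        for i in range(1,len(st)):
            if st[i,4]<8: continue
            q=P[l==i];print(nm,st[i],"mean",q.mean(0).round(1),"h med/max",np.median(hgt[l==i]).round(1),hgt[l==i].max().round(1))
```

```text
== top
base 442 [ 541.1 -233.    13.7] [ 542.7 -234.8] [84.9 50.9] 28.4 zmed 13.7
rib 172 [ 541.9 -234.2   43.5] [ 542.5 -234.8] [43.7 24.2] 29.0 zmed 43.5
plane n [ 0.3531 -0.0228  0.9353] c [518.9 146.2  92.4] 4223 tilt 20.72 expect 20.59
red [188 183  16  11 112] mean [642.5 112.2  65.9] h med/max 19.8 25.0
orange [189 191   8  11  33] mean [623.7 119.1  65.7] h med/max 12.8 18.3
orange [192 215   6   7  31] mean [565.7 109.3  87.6] h med/max 12.9 16.0
fence [147 190  37  72 347] mean [545.9 175.2  96.5] h med/max 12.9 17.7
grey high [145 189  40  73 391] mean [547.6 176.3  96.1] h med/max 13.0 17.7
grey high [197 213  15  15 152] mean [559.3  86.5  91.2] h med/max 14.7 18.2
== scene
base 262 [ 554.4 -223.1   14.5] [ 544.9 -234.9] [87.3 50.8] 27.0 zmed 15.0
rib 117 [ 548.4 -230.9   43.3] [ 546.4 -234.4] [44.  25.3] 29.4 zmed 44.3
plane n [ 0.3525 -0.0185  0.9356] c [537.  147.   86.5] 6047 tilt 20.67 expect 20.59
red [304 275  20  25 274] mean [649.6 117.3  62.1] h med/max 19.4 22.7
orange [337 252   9  10  71] mean [569.3 110.   85. ] h med/max 12.4 15.2
orange [319 275  15  11  57] mean [622.5 122.8  66.3] h med/max 11.4 21.1
fence [327 243  95  56 184] mean [562.6 177.1  87. ] h med/max 9.0 13.3
fence [405 246   4   3  11] mean [492.8 194.7 118.3] h med/max 13.1 14.7
fence [335 287   5   4  14] mean [627.1 151.1  67.3] h med/max 13.6 15.1
grey high [325 239  21  17 204] mean [563.9  87.5  90.9] h med/max 14.8 18.6
grey high [326 238  96  60 680] mean [557.2 174.   93.2] h med/max 12.9 15.7
```

View pics/fix.png

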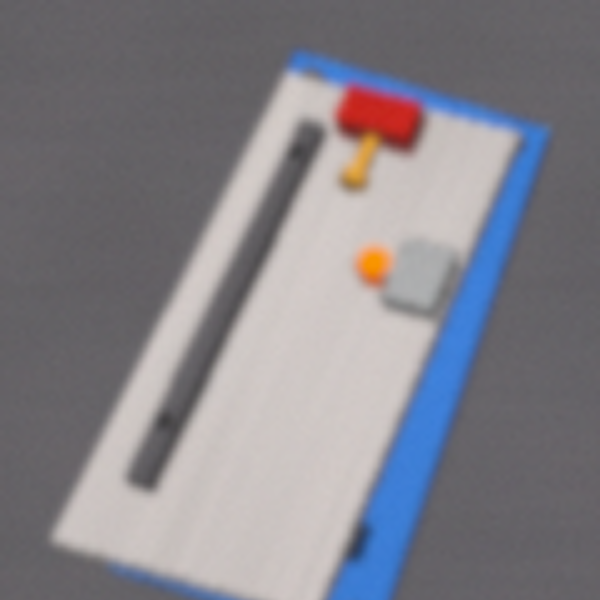

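The fixture crop shows the fence from crop (315,130) down to (140,485). The red block is at (380,115) with a thin screw reaching to (352,183), and the orange nose is at (372,265) with the grey housing to its right. Next, the plate frame from both views.

```bash
cat >> h.py <<'E'
def planefit(p):
    K=np.ones(len(p),bool);c=np.median(p,0);n=np.array([.3528,-.0207,.9354])
    for _ in range(5):
        K=abs((p-c)@n)<3;c=p[K].mean(0);n=np.linalg.svd(p[K]-c,full_matrices=False)[2][2];n*=np.sign(n[2])
    return c,n
def tool():   # measured pose: pos, R
    s=r.observe();q=s["orientation"];return s["tool_pos"],R.from_quat([q[1],q[2],q[3],q[0]]).as_matrix(),s
E
python3 - <<'E'
from h import *
for n in("top","scene"):
    S=np.load(n+"0.npz");im,d=S["im"],S["d"];P=cloud(n,d);ok=d>0
    H,Sa,V=cv2.split(cv2.cvtColor(im,cv2.COLOR_RGB2HSV))
    fx=ok&(P[...,0]>350)&(P[...,0]<700)&(P[...,1]>40)&(P[...,1]<300)&(P[...,2]>15)&(P[...,2]<200)
    c,nn=planefit(P[fx&(Sa<60)&(V>130)]);h=(P-c)@nn
    f=P[fx&(Sa<80)&(h>10.5)&(h<15.5)];f=f[f[:,1]>f[:,0]*-.32+325]   # fence top, not the housing
    f=f-np.outer((f-c)@nn,nn)
    m=f.mean(0);ax=np.linalg.svd(f-m,full_matrices=False)[2][0];ax*=-np.sign(ax[0]);yy=np.cross(nn,ax)
    F=np.c_[(f-m)@ax,(f-m)@yy];rc=cv2.minAreaRect(F.astype(np.float32))
    lo,hi=F.min(0),F.max(0);print(n,len(f),"rect",rc,lo.round(1),hi.round(1))
    o=m+ax*((lo[0]+hi[0])/2-100)+yy*((lo[1]+hi[1])/2+6)
    print(" origin",o.round(1),"x",ax.round(4),"y",yy.round(4),"n",nn.round(4),"pitch",np.degrees(np.arcsin(ax[2])).round(2),"roll",np.degrees(np.arcsin(yy[2])).round(2),"yaw",np.degrees(np.arctan2(ax[1],ax[0])).round(2))
    for mk,nm in((fx&((H<6)|(H>174))&(Sa>150)&(h>17),"red top exp (-11,25,20)"),(fx&(H>6)&(H<25)&(Sa>140)&(h>10),"orange"),(fx&(Sa<80)&(h>12.5)&(P[...,1]<105),"housing exp (66,76,15)")):
        q=np.stack([(P-o)@ax,(P-o)@yy,h],-1)[mk]
        if nm=="orange":q=q[q[:,0]>50]
        print("  ",nm,len(q),np.median(q,0).round(1),((q.min(0)+q.max(0))/2).round(1))
    q=np.stack([(P-o)@ax,(P-o)@yy,h],-1)[fx&(H>6)&(H<25)&(Sa>140)];q=q[q[:,0]<50];print("   screw x max",np.percentile(q[:,0],[50,90,100]).round(1))
p,M,s=tool();print(p.round(1),M.round(3))
E
```

```text
top 381 rect ((-6.022895812988281, -0.1854686737060547), (20.255407333374023, 200.56533813476562), 87.52310180664062) [-105.9   -6.9] [94.2 14.2]
 origin [634.4 135.9  48.5] x [-0.891   0.2967  0.3436] y [-0.2854 -0.9547  0.0845] n [ 0.3531 -0.0228  0.9353] pitch 20.1 roll 4.85 yaw 161.58
   red top exp (-11,25,20) 102 [-9.1 22.5 20. ] [-8.8 22.2 21.1]
   orange 30 [66.7 49.2 12.9] [66.9 47.7 13. ]
   housing exp (66,76,15) 136 [66.3 71.7 15.1] [31.5 62.5 16.1]
   screw x max [ 8.7 25.6 27.4]
scene 675 rect ((1.900238037109375, 0.5080423355102539), (14.326725006103516, 198.822509765625), 89.71031951904297) [-97.5  -6.8] [101.3   7.6]
 origin [638.2 139.5  48.3] x [-0.8927  0.2931  0.3422] y [-0.2806 -0.9559  0.0868] n [ 0.3525 -0.0185  0.9356] pitch 20.01 roll 4.98 yaw 161.82
   red top exp (-11,25,20) 205 [-11.6  21.4  19.9] [-11.   23.5  19.9]
   orange 48 [66.2 52.7 13. ] [65.8 52.9 13.1]
   housing exp (66,76,15) 194 [64.7 74.4 15. ] [31.1 65.6 16.6]
   screw x max [17.  24.5 26.2]
[ 227.4 -635.   255. ] [[ 0.941  0.337 -0.   ]
 [ 0.337 -0.941  0.002]
 [ 0.    -0.002 -1.   ]]
```

Request:
send_rows(steps=[[0.0332, -0.0208, 0, 0], [0.0332, -0.0208, 0, 0], [0.0332, -0.0208, 0, 0], [0.0332, -0.0208, 0, 0], [0.0332, -0.0208, 0, 0], [0.0332, -0.0208, 0, 0], [0.0332, -0.0208, 0, 0], [0.0332, -0.0208, 0, 0], [0.0332, -0.0208, 0, 0], [0.0332, -0.0208, 0, 0]], hand=0.0854)

```text
clock: 0.93
tool_pos: [470.7, -325.8, 255.9]
orientation: [-0.0, 0.985, 0.171, -0.0]
ft_force: [0.8, -0.5, -0.5]
opening: 85.5
```

```bash
cat > go.py <<'E'
import sys
from h import *
# plate frame
pi,ro,ya=np.radians([20,5,161.7])
X=np.array([np.cos(pi)*np.cos(ya),np.cos(pi)*np.sin(ya),np.sin(pi)])
hx=np.array([np.cos(ya),np.sin(ya),0]);hy=np.array([np.sin(ya),-np.cos(ya),0])*-1;zz=np.cross(X,hy)
Y=np.cos(ro)*hy+np.sin(ro)*zz;
if np.dot(Y,[0,-1,0])<0:
    hy=-hy;zz=np.cross(X,hy);Y=np.cos(ro)*hy+np.sin(ro)*zz
N=np.cross(X,Y);O=np.array([637,139.4,48.3])
def w(x,y,z):return O+X*x+Y*y+N*z
def delta(target,yaw=None):
    p,M,s=tool();t=M.T@(np.array(target)-p)
    cy=np.degrees(np.arctan2(M[1,0],M[0,0]))
    print("tool",p.round(1),"yaw",cy.round(2),"clock",s["clock"],"F",s["ft_force"].round(1),"open",s["opening"].round(1))
    print("delta tool mm",t.round(1),"twist",None if yaw is None else round(-np.radians((yaw-cy+90)%180-90),4))
E
python3 - <<'E'
from go import *
print(X,Y,N);delta([543.5,-234.8,120],28.8)
E
```

```text
[-0.89216812  0.29505639  0.34202014] [-0.28449618 -0.95517243  0.08189961] [ 0.35085322 -0.0242352   0.93611681]Traceback (most recent call last):
  File "<stdin>", line 2, in <module>
  File "go.py", line 15, in delta
    print("tool",p.round(1),"yaw",cy.round(2),"clock",s["clock"],"F",s["ft_force"].round(1),"open",s["opening"].round(1))
                                                                                                   ^^^^^^^^^^^^^^^^^^
AttributeError: 'float' object has no attribute 'round'
```

Request:
send_rows(steps=[[0.0248, -0.0153, 0.02, 0], [0.0248, -0.0153, 0.02, 0], [0.0248, -0.0153, 0.02, 0], [0.0248, -0.0153, 0.02, 0], [0, 0, 0.025, -0.08], [0, 0, 0.025, -0.079], [0, 0, 0, 0], [0, 0, 0, 0]])

```text
clock: 1.6
tool_pos: [541.6, -235.8, 124.4]
orientation: [-0.002, 0.969, 0.248, -0.002]
ft_force: [-0.2, -1.0, 1.4]
opening: 85.2
```

```bash
sed -i 's/s\["opening"\].round(1)/round(float(s["opening"]),1)/' go.py
python3 - <<'E'
from go import *
delta([543.5,-234.8,47],28.8)
im,d=r.get_image("scene");cv2.imwrite("pics/s1.png",cv2.resize(im[120:260,170:330,::-1],None,fx=4,fy=4,interpolation=cv2.INTER_CUBIC))
E
```

```text
tool [ 541.6 -235.8  124.4] yaw 28.71 clock 1.6 F [-0.2 -1.   1.4] open 85.2
delta tool mm [ 2.3  0.4 77.4] twist -0.0017
```

View pics/s1.png

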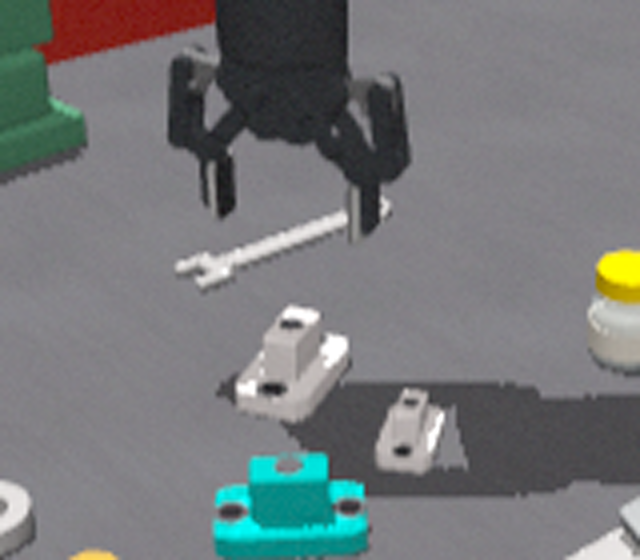

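The fingers straddle the large cap: its rib top is at crop (292,325) and the fingertips at (215,210) and (360,235). The small twin is clear of them. I descend now.

Request:
send_rows(steps=[[0.001, 0, 0.02, 0], [0.0011, 0.0003, 0.02, 0], [0, 0, 0.015, 0], [0, 0, 0.012, 0], [0, 0, 0.007, 0], [0, 0, 0.004, 0], [0, 0, 0, 0], [0, 0, 0, 0]], hand=0.05)

```text
clock: 2.32
tool_pos: [545.3, -236.4, 49.3]
orientation: [0.001, 0.969, 0.249, 0.001]
ft_force: [0.6, 0.4, 0.4]
opening: 49.9
```

Request:
send_rows(steps=[[0, 0, 0, 0], [0, 0, 0, 0], [0, 0, 0, 0], [0, 0, 0, 0], [0, 0, 0, 0], [0, 0, 0, 0]], hand=0.01, grip_force=35)

```text
clock: 2.82
tool_pos: [545.4, -236.4, 49.4]
orientation: [0.001, 0.969, 0.249, 0.001]
ft_force: [-0.5, -0.6, 4.6]
opening: 23.0
```

Request:
send_rows(steps=[[0, 0, -0.01, 0], [0, 0, -0.02, 0], [0, 0, -0.035, 0], [0, 0, -0.04, 0], [0, 0, -0.04, 0], [0, 0, -0.03, 0], [0, 0, 0, 0]])

```text
clock: 3.4
tool_pos: [547.5, -237.5, 231.4]
orientation: [0.005, 0.969, 0.249, 0.004]
ft_force: [1.2, -1.3, -2.5]
opening: 23.3
```

Run:
```python
from go import *
P=w(160,27,35)+[0,0,14.4]; print("final tcp",P.round(1)); delta(P+[0,0,40],-18.3)
```

```text
final tcp [498.9 160.  152.4]
tool [ 547.5 -237.5  231.4] yaw 28.83 clock 3.4 F [ 1.2 -1.3 -2.5] open 23.3
delta tool mm [ 148.8 -372.2   35.6] twist 0.8225
```

Request:
send_rows(steps=[[0.0149, -0.0372, 0, 0], [0.0149, -0.0372, 0, 0], [0.0149, -0.0372, 0, 0], [0.0149, -0.0372, 0, 0], [0.0149, -0.0372, 0, 0], [0.0149, -0.0372, 0, 0], [0.0149, -0.0372, 0, 0], [0.0149, -0.0372, 0, 0], [0.0149, -0.0372, 0, 0], [0.0149, -0.0372, 0, 0]])

```text
clock: 4.23
tool_pos: [493.6, 163.5, 220.3]
orientation: [-0.0, 0.969, 0.249, -0.002]
ft_force: [1.1, 0.8, -3.5]
opening: 23.3
```

Request:
send_rows(steps=[[0, 0, 0, 0.1175], [0, 0, 0, 0.1175], [0, 0, 0, 0.1175], [0, 0, 0, 0.1175], [0, 0, 0, 0.1175], [0, 0, 0, 0.1175], [0, 0, 0, 0.1175], [0, 0, 0, 0], [0, 0, 0, 0]])

```text
clock: 4.98
tool_pos: [494.7, 161.6, 220.9]
orientation: [0.001, 0.987, -0.158, -0.002]
ft_force: [-0.2, 0.8, -2.7]
opening: 23.5
```

Run:
```python
from go import *
P=w(160,27,35)+[0,0,14.4]; delta(P+[0,0,20],-18.3);print(tool()[1].round(3))
im,d=r.get_image("scene");np.savez("s2.npz",im=im,d=d);a=im[130:330,260:470]
tm,td=r.get_image("top");np.savez("t2.npz",im=tm,d=td);b=tm[165:305,120:260]
cv2.imwrite("pics/s2.png",np.hstack([cv2.resize(a,(420,400)),cv2.resize(b,(380,400))])[...,::-1])
```

```text
tool [494.7 161.6 220.9] yaw -18.14 clock 4.9833 F [-0.2  0.8 -2.7] open 23.5
delta tool mm [ 4.7  0.2 48.5] twist 0.0027
[[ 0.95  -0.311 -0.004]
 [-0.311 -0.95  -0.001]
 [-0.004  0.002 -1.   ]]
```

View pics/s2.png

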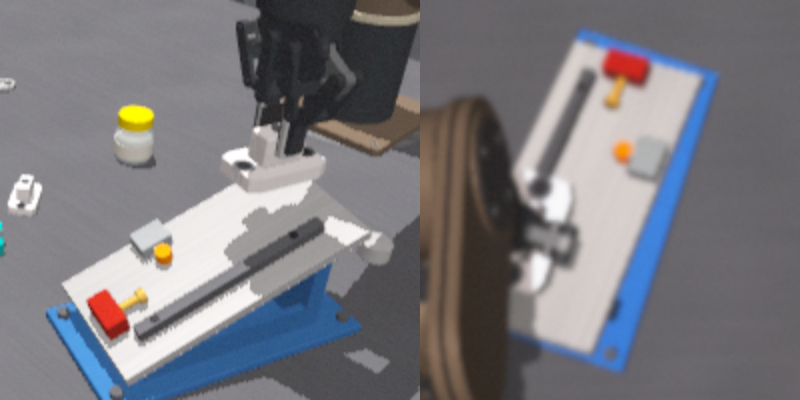

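The cap is held level above the plate's upper end and parallel to the fence. I go down with 3 mm of extra clearance from the fence, then lower the grip force so that the cap can pivot flat.

Request:
send_rows(steps=[[0.003, 0.002, 0.015, 0.0027], [0.0037, 0.0012, 0.015, 0], [0, 0, 0.01, 0], [0, 0, 0.005, 0], [0, 0, 0, 0], [0, 0, 0, 0]])

```text
clock: 5.58
tool_pos: [501.3, 156.8, 178.2]
orientation: [0.0, 0.987, -0.16, -0.0]
ft_force: [0.1, -0.8, -3.3]
opening: 23.3
```

Request:
send_rows(steps=[[0, 0, 0.002, 0], [0, 0, 0.002, 0], [0, 0, 0.002, 0], [0, 0, 0, 0]], grip_force=20)

```text
clock: 5.92
tool_pos: [501.3, 156.7, 172.2]
orientation: [0.0, 0.987, -0.16, -0.0]
ft_force: [0.2, -0.0, -3.0]
opening: 23.3
```

Request:
send_rows(steps=[[0, 0, 0.002, 0], [0, 0, 0.002, 0], [0, 0, 0, 0]])

```text
clock: 6.17
tool_pos: [501.1, 156.6, 167.8]
orientation: [0.0, 0.987, -0.161, -0.0]
ft_force: [-0.6, -0.1, -3.9]
opening: 22.9
```

Run:
```python
from go import *
P=w(158,30,35)+[0,0,14.4]; delta(P,-18.3)
```

```text
tool [501.1 156.6 167.8] yaw -18.47 clock 6.1667 F [-0.6 -0.1 -3.9] open 22.9
delta tool mm [-1.2  0.5 15.9] twist -0.003
```

Request:
send_rows(steps=[[0, 0, 0.0015, 0], [0, 0, 0.0015, 0], [0, 0, 0.001, 0], [0, 0, 0, 0]])

```text
clock: 6.5
tool_pos: [502.4, 156.7, 165.4]
orientation: [-0.0, 0.987, -0.161, 0.001]
ft_force: [1.5, -0.1, 0.3]
opening: 23.5
```

Request:
send_rows(steps=[[0, 0, 0.0015, 0], [0, 0, 0.0015, 0], [0, 0, 0, 0]])

```text
clock: 6.75
tool_pos: [503.7, 156.6, 163.3]
orientation: [-0.001, 0.987, -0.16, 0.003]
ft_force: [3.9, -1.0, 4.5]
opening: 23.5
```

Request:
send_rows(steps=[[0, 0, 0.0015, 0], [0, 0, 0.0015, 0], [0, 0, 0, 0]])

```text
clock: 7.0
tool_pos: [504.6, 156.5, 160.9]
orientation: [-0.001, 0.987, -0.16, 0.004]
ft_force: [5.8, -1.6, 5.7]
opening: 23.0
```

Request:
send_rows(steps=[[0, 0, 0.0015, 0], [0, 0, 0.0015, 0], [0, 0, 0.0015, 0], [0, 0, 0, 0]])

```text
clock: 7.33
tool_pos: [504.5, 156.7, 156.3]
orientation: [-0.001, 0.987, -0.161, 0.004]
ft_force: [5.5, -0.5, 5.3]
opening: 23.3
```

Run:
```python
from go import *
P=w(158,30,35)+[0,0,14.4]; delta(P,-18.3)
im,d=r.get_image("scene");np.savez("s3.npz",im=im,d=d)
cv2.imwrite("pics/s3.png",cv2.resize(im[180:310,270:450,::-1],None,fx=4,fy=4,interpolation=cv2.INTER_CUBIC))
```

```text
tool [504.5 156.7 156.3] yaw -18.48 clock 7.3333 F [ 5.5 -0.5  5.3] open 23.3
delta tool mm [-4.5  1.7  4.3] twist -0.0032
```

View pics/s3.png

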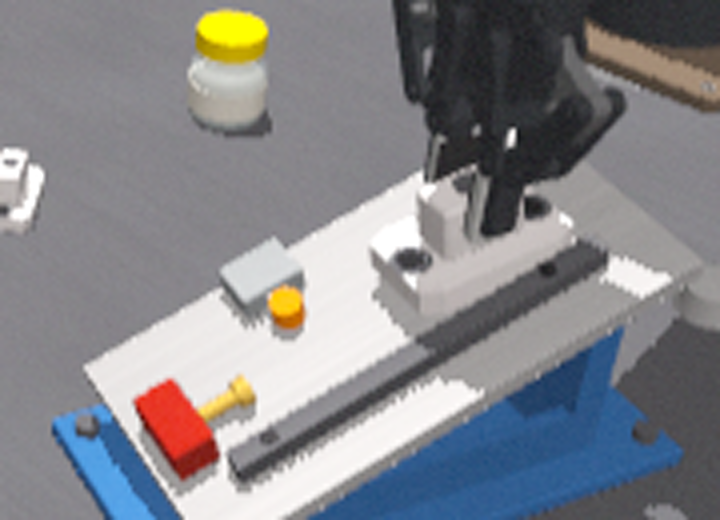

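The cap is pivoting in the jaws and its front edge, at crop (400,300), is nearing the plate. I continue down.

Request:
send_rows(steps=[[0, 0, 0.0015, 0], [0, 0, 0.0015, 0], [0, 0, 0, 0]])

```text
clock: 7.63
tool_pos: [504.5, 156.7, 153.3]
orientation: [-0.001, 0.987, -0.161, 0.004]
ft_force: [4.7, -1.2, 5.0]
opening: 23.6
```

Request:
send_rows(steps=[[0, 0, 0.001, 0], [0, 0, 0.001, 0], [0, 0, 0, 0]])

```text
clock: 7.88
tool_pos: [504.9, 156.6, 151.6]
orientation: [-0.001, 0.987, -0.16, 0.005]
ft_force: [5.2, -1.3, 5.3]
opening: 23.3
```

Request:
send_rows(steps=[[0, 0, 0.001, 0], [0, 0, 0, 0], [0, 0, 0, 0]])

```text
clock: 8.13
tool_pos: [505.1, 156.6, 150.9]
orientation: [-0.001, 0.987, -0.16, 0.005]
ft_force: [7.1, -0.1, 6.3]
opening: 23.3
```

Request:
send_rows(steps=[[0, 0, 0.001, 0], [0, 0, 0.001, 0], [0, 0, 0, 0]])

```text
clock: 8.38
tool_pos: [505.5, 156.6, 149.9]
orientation: [-0.001, 0.987, -0.16, 0.005]
ft_force: [4.9, -0.3, 10.6]
opening: 23.4
```

```bash
cat >> go.py <<'E'
def capheights(n="scene",save=None):
    im,d=r.get_image(n);P=cloud(n,d)-O;q=np.stack([P@X,P@Y,P@N],-1)
    H,Sa,V=cv2.split(cv2.cvtColor(im,cv2.COLOR_RGB2HSV))
    g=(d>0)&(Sa<60)&(V>130)&(q[...,0]>25)&(q[...,0]<230)&(q[...,1]>-2)&(q[...,1]<62)
    pl=g&(abs(q[...,2])<4);off=np.median(q[pl][:,2]) if pl.sum()>30 else 0
    b=g&(q[...,2]-off>8)&(q[...,2]-off<26);p=q[b];p[:,2]-=off
    if save:cv2.imwrite(save,cv2.resize(im[180:310,270:450,::-1],None,fx=4,fy=4,interpolation=cv2.INTER_CUBIC))
    return p,off,q,g
E
python3 - <<'E'
from go import *
p,off,q,g=capheights()
print("plate off",off,len(p),p.min(0).round(1),p.max(0).round(1))
for a in range(90,210,10):
    k=p[(p[:,0]>a)&(p[:,0]<=a+10)]
    if len(k)>3:print(a,len(k),"z",np.percentile(k[:,2],[10,50,90]).round(1),"y",k[:,1].min().round(1),k[:,1].max().round(1))
A=np.c_[p[:,:2],np.ones(len(p))];print(np.linalg.lstsq(A,p[:,2],rcond=None)[0])
delta(w(158,30,35)+[0,0,14.4])
E
```

```text
plate off 0.6844637677747919 646 [26.5 -2.   8.1] [198.4  51.7  26. ]
90 4 z [12.2 12.9 13.5] y -2.0 0.2
100 5 z [ 9.5 11.8 15. ] y -1.6 29.7
110 119 z [11.2 15.  17.7] y -1.2 49.7
120 102 z [13.4 15.8 18.3] y -1.2 51.6
130 100 z [13.4 16.9 23.1] y -1.6 51.7
140 54 z [12.8 16.7 18.7] y -1.2 16.7
150 52 z [12.7 17.  18.7] y -1.4 16.2
160 48 z [12.6 16.8 18.6] y -0.7 16.1
170 55 z [12.9 16.9 19.4] y -1.7 20.3
180 49 z [12.6 16.4 18.1] y -1.5 17.6
190 24 z [12.1 15.7 17.5] y -2.0 19.9
[ 0.02389995  0.01579587 12.23345938]
tool [505.5 156.6 149.9] yaw -18.44 clock 8.4333 F [ 5.4 -1.   9.9] open 23.7
delta tool mm [-5.4  1.9 -2.1] twist None
```

The base heights are level along x, at about 16–17 mm throughout, so the pitch is flat. Its centre is at plate x ≈ 154 and its far side at y ≈ 51.7. I nudge it to the fence and release.

Request:
send_rows(steps=[[0, -0.001, 0, 0], [0, -0.0005, -0.0005, 0], [0, 0, 0, 0]])

```text
clock: 8.68
tool_pos: [505.6, 157.3, 149.9]
orientation: [0.0, 0.987, -0.16, 0.005]
ft_force: [3.9, -3.7, 8.0]
opening: 23.0
```

Request:
send_rows(steps=[[0, -0.0005, -0.0005, 0], [0, -0.0005, 0, 0], [0, 0, 0, 0]])

```text
clock: 8.93
tool_pos: [505.5, 157.5, 149.9]
orientation: [0.001, 0.987, -0.159, 0.005]
ft_force: [5.6, -5.9, 8.0]
opening: 23.1
```

Fence contact felt (−6 N in y). I unload and release.

Request:
send_rows(steps=[[0, 0.0012, -0.0005, 0], [0, 0, 0, 0]])

```text
clock: 9.1
tool_pos: [505.1, 157.3, 150.1]
orientation: [-0.0, 0.987, -0.16, 0.005]
ft_force: [5.2, -1.2, 5.8]
opening: 23.3
```

Request:
send_rows(steps=[[0, 0, 0, 0], [0, 0, 0, 0], [0, 0, 0, 0], [0, 0, 0, 0], [0, 0, 0, 0], [0, 0, 0, 0]], hand=0.05)

```text
clock: 9.6
tool_pos: [501.3, 158.0, 146.8]
orientation: [0.0, 0.987, -0.16, -0.001]
ft_force: [0.4, -0.0, 0.4]
opening: 50.1
```

Run:
```python
from go import *
p,off,q,g=capheights(save="pics/s4.png")
k=p[(p[:,1]>3)&(p[:,2]<20)]
print(off,len(k),np.percentile(k,[1,50,99],axis=0).round(1))
rib=q[g&(q[...,2]-off>36)&(q[...,2]-off<50)];print("rib",len(rib),np.percentile(rib,[2,50,98],axis=0).round(1))
delta(w(158,27,35)+[0,0,14.4])
```

```text
0.5206523191891771 484 [[ 63.4   3.4   9.7]
 [ 90.4  13.7  14. ]
 [148.1  49.6  19.6]]
rib 309 [[ 84.1  12.7  37.6]
 [104.3  21.5  44.1]
 [126.6  35.6  46.5]]
tool [501.4 158.  146.9] yaw -18.47 clock 9.65 F [ 0.  -0.4 -0.1] open 50.1
delta tool mm [-1.2 -1.1 -4.8] twist None
```

View pics/s4.png

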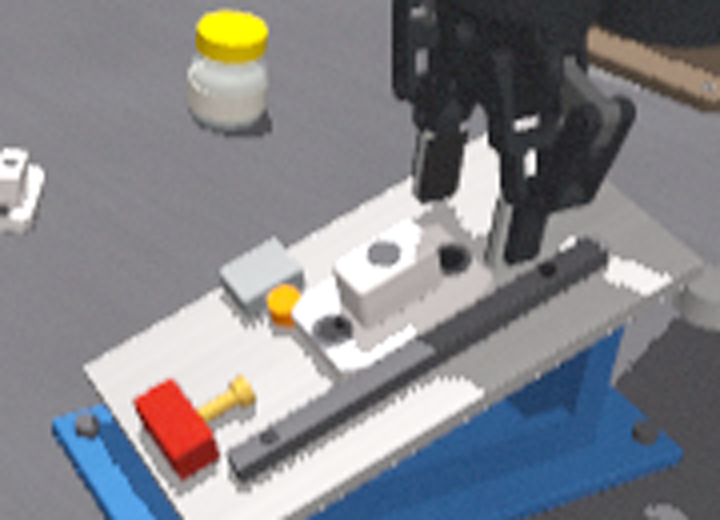

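The cap has slid down and stopped against the plunger. Its nose is at crop (285,305), the cap centre at plate x ≈ 105, which is in the expected range, and it lies flat along the fence. Now I prepare to push on the uphill end with the fingers shut.

Request:
send_rows(steps=[[0, 0, -0.02, 0], [-0.01, 0, -0.02, 0], [0, 0, 0, 0], [0, 0, 0, 0], [0, 0, 0, 0], [0, 0, 0, 0]], hand=0.0)

```text
clock: 10.15
tool_pos: [491.7, 160.9, 186.0]
orientation: [0.0, 0.987, -0.161, -0.001]
ft_force: [-0.4, 0.3, 0.1]
opening: -0.2
```

```bash
cat >> go.py <<'E'
def pushpose(x,y,h): # downhill bottom edge of shut fingertips at plate (x,y,h)
    return w(x,y,h)+hx*11+np.array([0,0,r.tips_ahead])
def where():
    p,M,s=tool();c=p-hx*11-np.array([0,0,r.tips_ahead])-O;return np.round([c@X,c@Y,c@N],1),(np.array([X,Y,N])@s["ft_force"]).round(1)
E
python3 - <<'E'
from go import *
print(hx,r.tips_ahead);print(where());delta(pushpose(153,25,14),-18.3)
print("1mm along -X in tool",(tool()[1].T@-X).round(3), "+N",(tool()[1].T@N).round(3))
E
```

```text
[-0.94942548  0.31399246  0.        ] 25.0
(array([164.1,  30.3,  57.8]), array([ 0.4, -0.2, -0. ]))
tool [491.7 160.9 186. ] yaw -18.47 clock 10.15 F [-0.4  0.3  0.1] open -0.2
delta tool mm [-4.5 -1.5 45.2] twist -0.0031
1mm along -X in tool [ 0.94  -0.003  0.34 ] +N [ 0.339 -0.087 -0.937]
```

Request:
send_rows(steps=[[-0.0065, -0.0015, 0.015, 0], [0, 0, 0.015, 0], [0, 0, 0.01, 0], [0, 0, 0.004, 0], [0, 0, 0, 0], [0, 0, 0, 0]])

```text
clock: 10.65
tool_pos: [486.8, 164.5, 143.1]
orientation: [0.0, 0.987, -0.161, -0.0]
ft_force: [-0.8, 0.3, 0.6]
opening: -0.2
```

Request:
send_rows(steps=[[0, 0, 0.0015, 0], [0, 0, 0.0015, 0], [0, 0, 0, 0]])

```text
clock: 10.9
tool_pos: [486.9, 164.5, 140.7]
orientation: [-0.0, 0.987, -0.161, 0.0]
ft_force: [-0.9, -0.5, 0.2]
opening: -0.0
```

Request:
send_rows(steps=[[0, 0, 0.0015, 0], [0, 0, 0, 0]])

```text
clock: 11.07
tool_pos: [486.6, 164.6, 138.9]
orientation: [-0.0, 0.987, -0.161, 0.0]
ft_force: [-0.1, 0.8, -0.4]
opening: 0.0
```

Request:
send_rows(steps=[[0, 0, 0.0015, 0], [0, 0, 0, 0]])

```text
clock: 11.23
tool_pos: [486.5, 164.5, 137.1]
orientation: [0.0, 0.987, -0.16, -0.0]
ft_force: [-0.2, -1.1, 0.8]
opening: 0.0
```

Run:
```python
from go import *
print(where())
```

```text
(array([153.2,  24.4,  10.1]), array([0.1, 1.2, 0.7]))
```

Request:
send_rows(steps=[[0.0014, 0, 0.0005, 0], [0.0014, 0, 0.0005, 0], [0.0014, 0, 0.0005, 0], [0, 0, 0, 0]])

```text
clock: 11.57
tool_pos: [490.9, 163.1, 135.8]
orientation: [0.0, 0.987, -0.161, 0.0]
ft_force: [-0.4, -0.0, -0.1]
opening: -0.3
```

Request:
send_rows(steps=[[0.001, 0, 0.00035, 0], [0.001, 0, 0.00035, 0], [0, 0, 0, 0]])

```text
clock: 11.82
tool_pos: [492.0, 162.9, 135.2]
orientation: [-0.0, 0.987, -0.161, -0.001]
ft_force: [-2.8, 1.7, 4.0]
opening: 0.5
```

Request:
send_rows(steps=[[0.001, 0, 0.00035, 0], [0.001, 0, 0.00035, 0], [0, 0, 0, 0]])

```text
clock: 12.07
tool_pos: [494.0, 162.4, 134.4]
orientation: [-0.0, 0.987, -0.161, -0.001]
ft_force: [-4.7, 2.1, 2.3]
opening: 0.0
```

Run:
```python
from go import *
print(where())
```

```text
(array([144.9,  24.1,  10.2]), array([ 5.6, -0.5,  0.4]))
```

Request:
send_rows(steps=[[0.001, 0, 0.00035, 0], [0.001, 0, 0.00035, 0], [0, 0, 0, 0]])

```text
clock: 12.32
tool_pos: [496.0, 161.6, 133.7]
orientation: [-0.0, 0.987, -0.16, -0.0]
ft_force: [-4.3, 1.9, 2.9]
opening: 0.2
```

Request:
send_rows(steps=[[0.001, 0, 0.00035, 0], [0.001, 0, 0.00035, 0], [0, 0, 0, 0]])

```text
clock: 12.57
tool_pos: [498.3, 160.6, 132.8]
orientation: [0.0, 0.987, -0.16, 0.0]
ft_force: [-3.6, 1.2, 1.4]
opening: -0.2
```

Request:
send_rows(steps=[[0.001, 0, 0.00035, 0], [0.001, 0, 0.00035, 0], [0.001, 0, 0.00035, 0], [0, 0, 0, 0]])

```text
clock: 12.9
tool_pos: [501.3, 159.4, 131.7]
orientation: [0.0, 0.987, -0.161, 0.0]
ft_force: [-1.4, 1.3, 0.2]
opening: -0.5
```

Request:
send_rows(steps=[[0.001, 0, 0.00035, 0], [0.001, 0, 0.00035, 0], [0.001, 0, 0.00035, 0], [0, 0, 0, 0]])

```text
clock: 13.23
tool_pos: [504.1, 158.6, 130.7]
orientation: [0.0, 0.987, -0.161, 0.0]
ft_force: [-1.1, 0.4, -0.6]
opening: 0.1
```

Run:
```python
from go import *
print(where())
p,off,q,g=capheights(save="pics/s5.png")
rib=q[g&(q[...,2]-off>36)&(q[...,2]-off<50)];print("rib",len(rib),np.percentile(rib,[2,50,98],axis=0).round(1))
```

```text
(array([133.6,  24.5,  10.4]), array([ 0.9, -0.1, -0.9]))
rib 311 [[ 70.4  12.4  37.2]
 [ 90.4  21.8  44.1]
 [145.6  35.7  46.5]]
```

Request:
send_rows(steps=[[0.001, 0, 0.00035, 0], [0.001, 0, 0.00035, 0], [0.001, 0, 0.00035, 0], [0.001, 0, 0.00035, 0], [0.001, 0, 0.00035, 0], [0.001, 0, 0.00035, 0], [0, 0, 0, 0]])

```text
clock: 13.87
tool_pos: [510.0, 156.8, 128.9]
orientation: [0.0, 0.987, -0.161, 0.0]
ft_force: [-1.9, 0.7, -0.6]
opening: -0.4
```

Request:
send_rows(steps=[[0.001, 0, 0.00035, 0], [0.001, 0, 0.00035, 0], [0.001, 0, 0.00035, 0], [0.001, 0, 0.00035, 0], [0.001, 0, 0.00035, 0], [0.001, 0, 0.00035, 0], [0, 0, 0, 0]])

```text
clock: 14.45
tool_pos: [515.6, 154.8, 126.7]
orientation: [0.0, 0.987, -0.16, 0.0]
ft_force: [-1.4, 0.3, 0.5]
opening: -0.5
```

Request:
send_rows(steps=[[0.001, 0, 0.00035, 0], [0.001, 0, 0.00035, 0], [0.001, 0, 0.00035, 0], [0, 0, 0, 0]])

```text
clock: 14.78
tool_pos: [518.4, 153.9, 125.7]
orientation: [0.0, 0.987, -0.161, 0.0]
ft_force: [-1.6, 0.8, 0.4]
opening: 0.0
```

Run:
```python
from go import *
print(where())
p,off,q,g=capheights(save="pics/s6.png")
rib=q[g&(q[...,2]-off>36)&(q[...,2]-off<50)];print("rib",len(rib),np.percentile(rib,[2,50,90],axis=0).round(1))
```

```text
(array([117.6,  24.5,  10.8]), array([ 1.8, -0.3, -0.2]))
rib 319 [[54.5 12.2 37.5]
 [75.3 20.9 44. ]
 [93.6 32.2 45.6]]
```

View pics/s6.png

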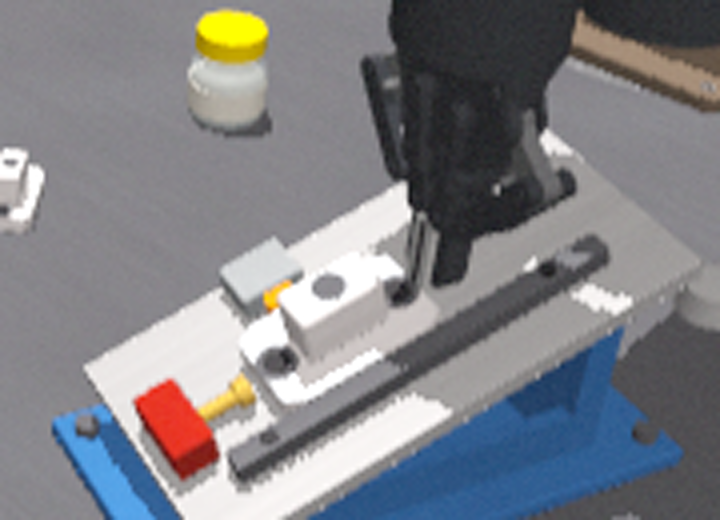

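The cap is past the nose and flat along the fence. Its front, at crop (250,360), is a few mm from the screw head at (243,390). I continue in half-millimetre rows.

Request:
send_rows(steps=[[0.0006, 0, 0.0002, 0], [0.0006, 0, 0.0002, 0], [0.0006, 0, 0.0002, 0], [0, 0, 0, 0]])

```text
clock: 15.17
tool_pos: [519.9, 153.4, 125.0]
orientation: [0.0, 0.987, -0.161, 0.0]
ft_force: [-1.5, 1.2, 1.4]
opening: 0.2
```

Request:
send_rows(steps=[[0.0006, 0, 0.0002, 0], [0.0006, 0, 0.0002, 0], [0.0006, 0, 0.0002, 0], [0, 0, 0, 0]])

```text
clock: 15.5
tool_pos: [521.7, 152.8, 124.4]
orientation: [0.0, 0.987, -0.161, 0.0]
ft_force: [-2.0, 1.6, 0.7]
opening: 0.1
```

Request:
send_rows(steps=[[0.0006, 0, 0.0002, 0], [0.0006, 0, 0.0002, 0], [0, 0, 0, 0]])

```text
clock: 15.75
tool_pos: [522.8, 152.5, 124.0]
orientation: [0.0, 0.987, -0.16, 0.0]
ft_force: [-1.6, 1.5, 1.5]
opening: -0.2
```

Request:
send_rows(steps=[[0.0006, 0, 0.0002, 0], [0.0006, 0, 0.0002, 0], [0, 0, 0, 0]])

```text
clock: 16.0
tool_pos: [523.9, 152.1, 123.6]
orientation: [-0.0, 0.987, -0.161, 0.0]
ft_force: [-1.7, 0.7, 0.5]
opening: 0.3
```

Request:
send_rows(steps=[[0.0006, 0, 0.0002, 0], [0.0006, 0, 0.0002, 0], [0, 0, 0, 0]])

```text
clock: 16.25
tool_pos: [525.0, 151.7, 123.2]
orientation: [0.0, 0.987, -0.161, 0.0]
ft_force: [-1.8, 0.9, 0.6]
opening: -0.1
```

Request:
send_rows(steps=[[0.0006, 0, 0.0002, 0], [0.0006, 0, 0.0002, 0], [0, 0, 0, 0]])

```text
clock: 16.5
tool_pos: [525.3, 151.7, 123.0]
orientation: [-0.0, 0.987, -0.161, -0.001]
ft_force: [-5.0, 2.1, 3.1]
opening: -0.2
```

Request:
send_rows(steps=[[0.0006, 0, 0.0002, 0], [0.0006, 0, 0.0002, 0], [0, 0, 0, 0]])

```text
clock: 16.75
tool_pos: [525.5, 151.7, 122.9]
orientation: [-0.0, 0.987, -0.161, -0.003]
ft_force: [-8.3, 3.5, 7.7]
opening: -0.2
```

The push force rose to about 11 N while the tool stood still, so the cap is on the screw. I back off along the slope, then lift.

Request:
send_rows(steps=[[-0.001, 0, -0.00035, 0], [-0.001, 0, -0.00035, 0], [-0.003, 0, -0.001, 0], [-0.005, 0, -0.002, 0], [-0.005, 0, -0.01, 0], [0, 0, -0.03, 0], [-0.02, 0, -0.03, 0], [-0.03, 0, -0.025, 0], [0, 0, 0, 0], [0, 0, 0, 0]])

```text
clock: 17.58
tool_pos: [466.1, 172.1, 224.1]
orientation: [-0.001, 0.987, -0.16, 0.003]
ft_force: [0.2, 0.3, 0.2]
opening: 0.1
```

Run:
```python
from go import *
print(where())
p,off,q,g=capheights(save="pics/s7.png")
rib=q[g&(q[...,2]-off>36)&(q[...,2]-off<50)&(q[...,0]<110)];print("rib",len(rib),np.percentile(rib,[2,50,98],axis=0).round(1))
k=p[(p[:,0]<115)&(p[:,1]>3)&(p[:,2]<20)&(p[:,2]>11)];print("base",np.percentile(k,[1,50,99],axis=0).round(1));
k=k[abs(k[:,2]-14)<2.5];print("slopes",np.linalg.lstsq(np.c_[k[:,:2],np.ones(len(k))],k[:,2],rcond=None)[0].round(3),len(k))
im,d=r.get_image("top");np.savez("t7.npz",im=im,d=d);cv2.imwrite("pics/t7.png",cv2.resize(im[170:290,130:240,::-1],None,fx=5,fy=5,interpolation=cv2.INTER_CUBIC))
P=cloud("top",d)-O;q=np.stack([P@X,P@Y,P@N],-1);H,Sa,V=cv2.split(cv2.cvtColor(im,cv2.COLOR_RGB2HSV))
m=(d>0)&(q[...,2]>36)&(q[...,2]<50)&(q[...,0]>30)&(q[...,0]<115)&(q[...,1]>0)&(q[...,1]<60)
print("top rib",cv2.minAreaRect(q[m][:,:2].astype(np.float32)))
```

```text
(array([203.4,  30.1,  84.2]), array([-0.1, -0.3,  0.3]))
rib 304 [[47.1 12.2 37.6]
 [67.6 20.7 44.3]
 [88.8 34.1 46.3]]
base [[ 26.7   3.1  11.6]
 [ 59.3  13.5  13.9]
 [110.4  49.1  19.2]]
slopes [4.0000e-03 6.0000e-03 1.3525e+01] 458
top rib ((70.74695587158203, 24.660377502441406), (44.12330627441406, 23.94576644897461), 0.27332788705825806)
```

View pics/s7.png

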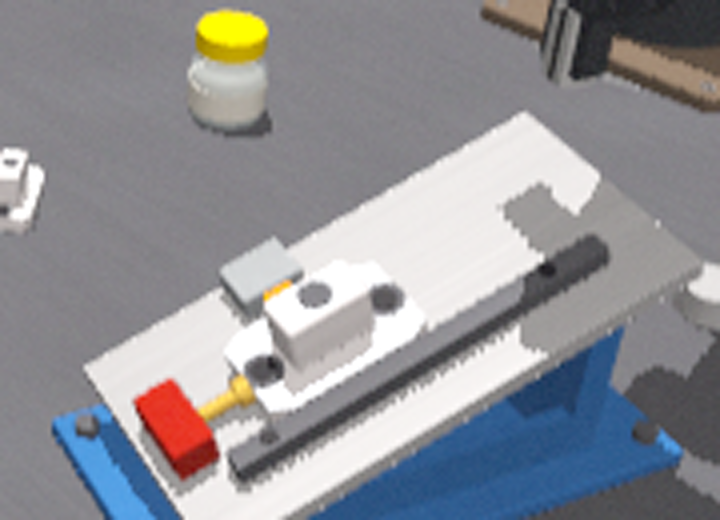

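View pics/t7.png

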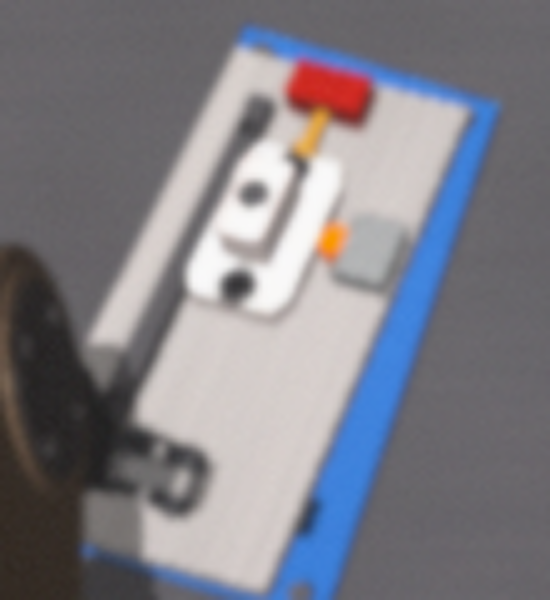

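Both views show the cap on the screw head (scene crop (243,390), top crop (303,150)), flat and against the fence, with the tool clear. I hand in.

```bash
python3 -c "
from bench import r
print(r.observe()['clock'],r.close_job())"
```

```text
the job is handed in; nothing more can be done
17.6833 None
```

The cap is home against the brass stop screw and released, and I handed the job in at 17.7 s of the 54 s allowed.

**Placing:** I gripped the larger aluminium cap by its rib and carried it to the upper end of the plate. The tool cannot tilt, so I let the cap pivot flat in a light 20 N grip. I felt the fence (about 6 N), unloaded and let go. It slid to the plunger and stopped with its centre at about plate x = 105 mm.

**Pushing home:** With the fingers shut I pushed low on the uphill end. Passing the plunger took about 5–6 N, then about 2 N of drag. In small steps the force then rose to about 11 N while the tool stood still, which is the stop screw and below the 20 N limit. I backed off along the slope and lifted clear.

**Last checks:**
- **Position:** the rib centre is at plate x ≈ 68 mm in the scene view and 71 mm in the top view. That difference is about what the 2 mm calibration error allows, and both fall within 50–82 mm.
- **Along the fence:** y ≈ 24.7 mm, turned 0.3° from the fence.
- **Flat on the plate:** slope relative to the plate is under 0.01, and the base top is at about 14 mm.
- **Screw contact:** felt during the push and seen in both views, but not re-probed after I withdrew.
- **Other things on the bench:** I saw no sign that anything had moved. The final pictures were close crops, so I did not re-check the bearing, bush or wrench.

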